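# Hang and prove the heater casing's lift-off door

## Robot

A 6-joint arm with a two-finger parallel gripper is mounted at the origin on the work surface. World frame = base frame: x ahead of the robot, y to its left, z up, the work surface at z = 0. Lengths are in m, angles in rad, forces in N, time in s.
With the tool pointing down it reaches from about 0.35 to 0.775 m from the base axis. Payload 5.5 kg.
Tool frame: the origin (TCP) lies at the very end of the fingers, on their centre line; the grasp point (between the pads) lies 19 mm behind it; z points along the fingers, y is the direction in which the jaws open and shut (so a half turn about z gives the same grasp; the last joint's range is limited). The gripper opens to 85 mm and grips with 20 to 120 N. Pads are 22 mm wide; open, the fingers measure 114 mm over their backs; the gripper's body (76 mm by 85 mm) begins 54 mm behind the grasp point. The pads swing forward as they close: fully open they stand 13 mm farther back than shut.
Start: joints at [-1.315, 0.313, 0.046, 1.304, 0, 1.431], TCP at [0.222, -0.531, 0.231] pointing down, gripper open.
Joint ranges: [-2.76, 2.76], [-0.86, 1.69], [-1.03, 1.26], [-2.2, 2.34], [-1.47, 1.5], [-3.14, 3.14]. Speed limits (rad/s): [2.57, 2.57, 3.14, 3.14, 3.14, 3.14].

## Interface

Orientations are given as a unit quaternion [w, x, y, z].
In Python, from workcell import get_state, imaging, env, spotter gives the robot as it stands.
- The arm moves only by the tool play_rows, never from a script. Its argument "moves" is a list of rows, each an object with "claw": the finger opening in cm, from 0 to 8.54; "delta_pos": the shift along the tool's x, y, z in cm, a list of three; "twist": the turn about the tool's z in degrees. A call has 1 to 12 rows; each row is the pose to reach, as a shift and turn from the pose commanded when the call began, along the tool's axes at that moment; what a row does not reach only later rows make up. A row lasts 1/8 s, in which the tool goes at most 62.5 mm and 10.7 degrees, less where a joint would pass 70% of its speed; a pose out of reach is approached as far as the arm can. A call with a gripper value outside its range is refused whole. The fingers move at their own pace and stop on an object; "force" is the grip in N (left out, the last holds). Time passes only in rows, so rows that repeat a pose let the fingers close. It gives the time, the measured TCP pose, the force and the opening at its end, in the units of the state.
- get_state(): the state, without advancing time (a new reading comes with each control period).
- imaging.read_camera(name): name is "scene" or "top"; returns the picture (384x512x3 uint8, red, green, blue); there is no depth.
- imaging.camera_info(name): a dict with "fx", "fy", "cx", "cy" (pixels), "world_to_cam" (4x4, takes a point from world to camera coordinates). Camera axes: x right, y down, z forward; pixel columns grow to the right and rows downward; lengths in m; the calibration is good to about 2 mm. A picture is of the moment at which its call begins. camera_info takes no time and is no camera call.
- env.hand_in(): hands the job in, once; it reports no verdict.
Trained networks look in the newest picture that a camera, given by its name, has taken for a name from the list of things; names that differ only in an ending like _2 or _b are one class to them, and where a whole thing is asked for, a point or a joint stands for the part that bears it (a point fixed in the world has none). Each returns a list of dicts, best first, with "conf" (0 to 1); they miss things now and then, are a little off and sometimes report something else, mostly with a low value. They report only what shows in the picture. A call takes as long as a camera call. They do not tell look-alikes from the thing itself.
- spotter.spot_in(camera, query): "extent" ([left, top, right, bottom] in pixels, round what is visible of it).
The state is a dict: "clock": time; "joint_pos": joint angles; "qvel": joint speeds; "tau": joint torques, N m; "tcp_pos": TCP position; "orientation": TCP orientation; "wrist_force": force on the tool from outside, world axes, zero at the start; "ft_torque": the same for the moment, N m; "finger_gap": finger opening in m.
Only numpy, scipy, OpenCV 4.12 (cv2) and the standard library are available. Lean on these libraries where they do the work, as an engineer would, in place of code of your own. Each camera call takes 0.05 s, during which the arm holds its last target. There are 200 camera calls.

## Task

Take the blue door out of the rack and hang it in its closed position on the white casing, both hinge knuckles fully down on their pins. Prove the hinge: with the handle, swing the door open to about a right angle, then swing it shut again. Once it is shut, press the green button right down and let go; leave the door hung and shut, and do not tip the door over, press the red button or disturb the other things on the bench.

Things in the scene. Friction and masses are not known exactly. Their poses are not given: they have to be found in the camera images.
- door: the blue lift-off door, about 0.4 kg: flat upright panel 12 mm thick (x), 180 wide (y), 180 high (z); origin at the panel's centre. Outer face with the handle on its -x side, knuckles beyond its -y edge. Starts upright in either rack slot. Hung and closed, its axes are parallel to the casing's
- pull: the black handle on the door (same axes): an upright bar 12 mm wide (y), 10 thick (x), its mid-line 29 mm off the outer face, a stay at each end. Origin on the bar's mid-line, at (-35, +55, +55) mm in the door's frame; handle reaches 28 mm above and 57 below it. Can be pinched from above, a finger on either side along y
- knuckle_low (a point): centre of the underside of the door's lower hinge knuckle: a steel sleeve, 20 mm outside, 11 mm bore, 22 mm high, open at both ends. In the door's frame (-4, -102, -70) mm. Axes as the door
- knuckle_high (a point): the same for the upper knuckle, 118 mm above the lower one; in the door's frame (-4, -102, +48) mm
- free_edge (a point): middle of the door's free (handle-side) vertical edge, in the door's frame (0, +90, 0) mm
- casing: white heater casing, fixed, 185 mm high, 160 deep, open front and top, low back. Origin at bench level on the plane of its front edges, below the middle of the closed door; front looks to -x. Inside, all above 120 mm from the bench is free for 120 mm. The left wall's front edge stops the door. The door opens counter-clockwise seen from above, handle side towards -x
- pin_low (a point): foot of the lower hinge pin, in the casing's frame (-13, -102, 35) mm: brass pin pointing up, 8 mm thick, 26 high, the last 8 mm tapered to 3, on a dark bracket 20 mm wide (y), 10 thick (z) at the right front corner. The hung knuckle rests on the bracket, its underside at this point. Axes as the casing
- pin_high (a point): foot of the upper pin, the same, 118 mm straight above the lower. Its bracket stands over the lower pin, so the door cannot come down from high above: bring it in from the front, 30 to 60 mm above its hung height (knuckles then clear pins and brackets), and lower it from there
- rack: blue fixed rack, base 200 x 190 x 12 mm, origin at the centre of its underside. Two slots along its y, at x = -55 and +55 mm, between black guides 140 mm long, 62 high above the bench, 15 apart. Door and spare panel stand on the base, axes parallel to the rack's, and lift straight out
- green (a joint): travel of the green push button (32 mm wide), 0 up to 0.006 m fully down; the spring needs about 5 N
- green_top (a point): middle of the top face of the green button (about 67 mm above the bench), on a fixed grey box 80 x 140 x 45 mm; pressed straight down
- red (a joint): travel of the red button on the same box, 70 mm from the green one (towards the box's -y); 0 up, leave alone
- panel: bystander: a plain bare-metal panel in the other rack slot, 180 x 180 x 12 mm without handle or knuckles, origin at its centre
- cup_a: bystander: clear cup, 72 mm wide, 80 mm high, origin under its foot
- cup_b: bystander: another such cup
- driver: bystander: screwdriver lying on the bench
- motor: bystander: small motor, 70 mm wide, 90 mm high, origin under its centre
- relay: bystander: white and blue relay block, 50 x 40 x 57 mm, origin under its centre
- closed_at (a point): where the door's centre lies when it is hung and closed: (-9, 0, 105) mm in the casing's frame (top edge 195 mm above the bench). Axes as the casing
Things that resemble listed ones, but are neither listed nor needed, are in the scene too. What is shaped like the part that bears green but orange is not meant.

How it is judged:
On the way, in this order (a step that is already met when the one before it is completed fails the run):
1. the door is lifted out of the rack (60 mm or more) (z of door in the frame of rack above 0.162 m).
2. the door hangs on both pins, each knuckle fully down (within 4 mm), within about 28 degrees of closed (distance between knuckle_low and pin_low below 0.004 m and distance between knuckle_high and pin_high below 0.004 m and x of free_edge in the frame of casing above -0.1 m), for 0.2 s.
3. hung on both pins, the door has been swung open to about a right angle (past some 70 degrees) with the fingers on its handle (distance between knuckle_low and pin_low below 0.004 m and distance between knuckle_high and pin_high below 0.004 m and x of free_edge in the frame of casing below -0.19 m and contact force between the fingers and pull above 0.2 N).
4. the door is shut again, still hung on both pins (distance between knuckle_low and pin_low below 0.004 m and distance between knuckle_high and pin_high below 0.004 m and x of free_edge in the frame of casing above -0.024 m), for 0.2 s.
5. the green button is pressed right down (at least 4.5 of 6 mm) with the door shut (all of step 4 and value of joint green above 0.0045 m).
At the end, for the whole second after the job is handed in: the door hangs with each knuckle within 4 mm of fully down on its pin, is shut (free edge within about 15 mm of the closed position), at rest, and the green button is released (all of step 4 and value of joint green below 0.002 m and linear speed of door below 0.02 m/s); the robot touches nothing.
It fails at once if the green button is pressed before the door is hung and shut (value of joint green above 0.003 m and not ((distance between knuckle_low and pin_low below 0.004 m and distance between knuckle_high and pin_high below 0.004 m) and x of free_edge in the frame of casing above -0.024 m)).
It fails at once if the red button is pressed (value of joint red above 0.003 m).
It fails at once if the door is tipped over (angle between door's own z axis and vertical above 0.6 rad).
It fails at once if another thing on the bench is moved by more than 40 mm (distance of any of panel, cup_a, cup_b, driver, motor, relay from where it was at the start of the episode above 0.04 m).
It also fails if it takes over 72 s, if anything falls off the work surface, if the arm or the gripper's body presses on something with over 40 N, if the wrist force passes 120 N, or if a joint passes its speed limit or range.

## Working session

There is one attempt and no reset: what is moved stays moved. The work goes in short steps, Python scripts to look and compute and a tool call to move; the robot and the scene stay as the last step left them, time stands still between calls to the robot, and variables do not carry over. Pictures are saved under pics/ and viewed, about 8 in all and at most 12, crops included, and the job is handed in when it is done.

Besides the shell and the picture viewer there is one more tool, called after "Emit:" as name(argument=value, ...), one argument or row to a line, values as JSON. play_rows: Moves the arm, as the interface text tells. Its arguments: {"type":"object","properties":{"moves":{"type":"array"},"force":{"type":"number"}},"required":["moves"]}

```bash
mkdir -p pics; python3 - <<'E'
from workcell import get_state, imaging, env, spotter
import cv2,numpy as np
s=get_state();print(s)
for c in("scene","top"):
    im=imaging.read_camera(c);cv2.imwrite(f"pics/{c}0.png",im[:,:,::-1])
    i=imaging.camera_info(c);print(c,i)
    for q in["door","pull","casing","rack","green","panel","knuckle_low","cup_a","motor"]:
        print(q,[(round(d["conf"],2),np.round(d["extent"]).tolist()) for d in spotter.spot_in(c,q)[:3]])
E
```

```text
{'clock': 0.0, 'joint_pos': array([-1.31461490e+00,  3.14003931e-01,  4.49926951e-02,  1.30356176e+00,
        1.98299392e-05,  1.43118438e+00]), 'qvel': array([9.95566741e-05, 1.71901733e-03, 9.81332802e-04, 1.13271714e-03,
       1.29501263e-03, 1.88120215e-03]), 'tau': array([-1.35229609e-03, -4.80623925e+01,  2.98533386e+01,  1.92734582e-02,
       -2.63910442e-04,  8.74941719e-06]), 'tcp_pos': array([ 0.22155147, -0.53007582,  0.23041244]), 'orientation': array([-8.87401014e-04,  9.80481887e-01,  1.96607424e-01, -4.18487544e-05]), 'wrist_force': array([ 0.24902755,  0.08995503, -0.31689913]), 'ft_torque': array([-0.00881328, -0.02009413,  0.00499876]), 'finger_gap': 0.08538932168888956}
scene {'fx': 411.66283417961273, 'fy': 411.66283417961273, 'cx': 255.5127381654095, 'cy': 192.98175057850034, 'world_to_cam': array([[ 0.61012113,  0.79229553, -0.00447158, -0.29873069],
       [ 0.65692184, -0.50901333, -0.55620062, -0.32118944],
       [-0.44295136,  0.33641227, -0.83103603,  1.55623445],
       [ 0.        ,  0.        ,  0.        ,  1.        ]])}
door [(0.87, [325.0, 114.0,
[... 721 characters left out ...]
230487,  0.56201956],
       [ 0.0522263 , -0.02104257, -0.99841355,  1.41815344],
       [ 0.        ,  0.        ,  0.        ,  1.        ]])}
door [(0.65, [82.0, 170.0, 161.0, 201.0]), (0.62, [316.0, 144.0, 325.0, 155.0])]
pull [(0.47, [93.0, 188.0, 109.0, 200.0]), (0.34, [312.0, 144.0, 327.0, 157.0])]
casing [(0.77, [213.0, 104.0, 290.0, 181.0])]
rack [(0.56, [99.0, 165.0, 172.0, 236.0])]
green [(0.55, [318.0, 252.0, 327.0, 260.0]), (0.5, [380.0, 238.0, 389.0, 250.0])]
panel [(0.87, [94.0, 211.0, 166.0, 226.0])]
knuckle_low [(0.67, [84.0, 172.0, 157.0, 198.0])]
cup_a [(0.92, [165.0, 124.0, 189.0, 148.0]), (0.68, [195.0, 240.0, 217.0, 264.0])]
motor [(0.56, [139.0, 136.0, 162.0, 155.0])]
```

```bash
python3 - <<'E'
import cv2,numpy as np
a=cv2.imread("pics/top0.png")[90:280,70:410]
cv2.imwrite("pics/top0c.png",cv2.resize(a,None,fx=2.35,fy=2.35,interpolation=cv2.INTER_CUBIC))
a=cv2.imread("pics/scene0.png")[80:310,130:390]
cv2.imwrite("pics/scene0c.png",cv2.resize(a,None,fx=2.6,fy=2.6,interpolation=cv2.INTER_CUBIC))
E
```

```text
(no output)
```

View pics/top0c.png

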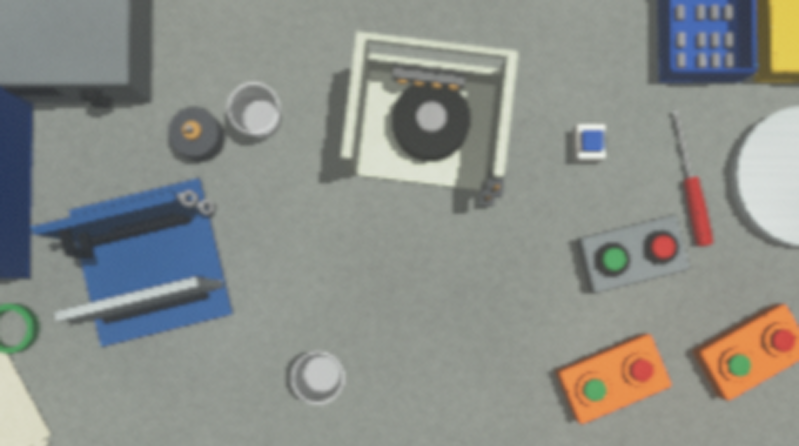

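View pics/scene0c.png

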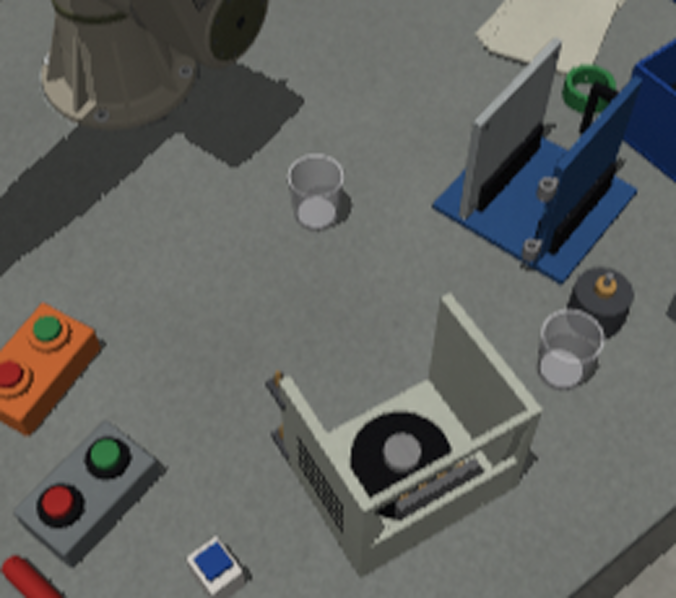

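The top view shows the door in the far rack slot: handle at crop (75,245), knuckles at (190,200). The casing is at (430,110) with its hinge at (490,190), and the grey box's green button is at (614,258). The scene view agrees. I'll zoom in for accurate corners.

```bash
python3 - <<'E'
import cv2,numpy as np
t=cv2.imread("pics/top0.png");s=cv2.imread("pics/scene0.png")
def crop(im,x,y,w,h,f):
    a=cv2.resize(im[y:y+h,x:x+w],None,fx=f,fy=f,interpolation=cv2.INTER_CUBIC)
    for k in range(0,w,10):
        cv2.line(a,(k*f,0),(k*f,4 if k%50 else 12),(0,0,255),1);cv2.putText(a,str(x+k),(k*f-8,20),0,.3,(0,0,255),1)
    for k in range(0,h,10):
        cv2.line(a,(0,k*f),(6,k*f),(0,0,255),1);cv2.putText(a,str(y+k),(8,k*f+4),0,.3,(0,0,255),1)
    return a
cv2.imwrite("pics/cas.png",np.hstack([crop(t,210,98,80,84,5),crop(s,230,188,80,84,5)]))
cv2.imwrite("pics/rk.png",np.hstack([crop(t,78,160,100,84,4),crop(s,295,90,100,84,4)]))
E
```

```text
(no output)
```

View pics/cas.png

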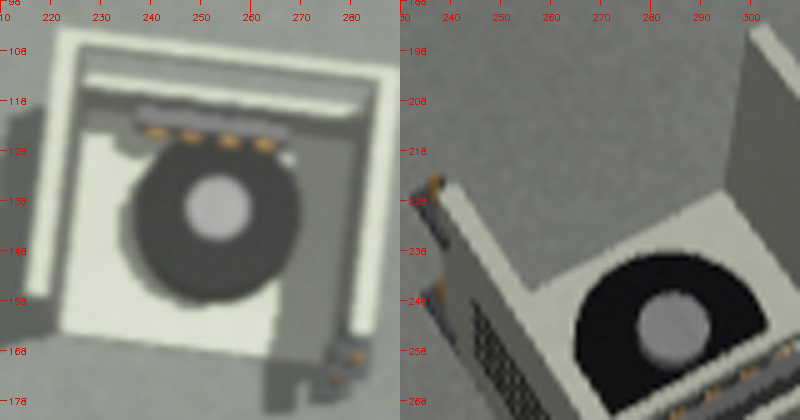

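View pics/rk.png

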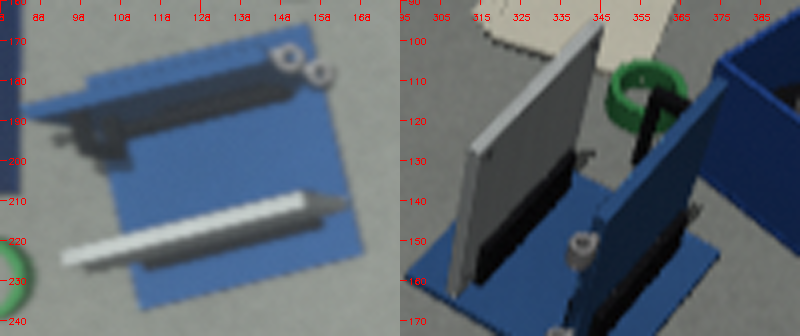

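```bash
cat > h.py <<'E'
from workcell import get_state, imaging, env, spotter
import cv2,numpy as np
from scipy.optimize import least_squares
CI={c:imaging.camera_info(c) for c in("scene","top")}
def proj(c,p):
    i=CI[c];q=i["world_to_cam"]@np.r_[p,1];return np.array([i["fx"]*q[0]/q[2]+i["cx"],i["fy"]*q[1]/q[2]+i["cy"]])
def unproj(c,u,v,z):
    i=CI[c];R=i["world_to_cam"][:3,:3];t=i["world_to_cam"][:3,3]
    o=-R.T@t;d=R.T@np.array([(u-i["cx"])/i["fx"],(v-i["cy"])/i["fy"],1]);return o+d*(z-o[2])/d[2]
def W(pose,l):
    x,y,a=pose[:3];c,s=np.cos(a),np.sin(a);return np.array([x+c*l[0]-s*l[1],y+s*l[0]+c*l[1],l[2]])
def fit(pts,p0,extra=None):
    f=lambda p:np.concatenate([proj(c,W(p,extra(p,l) if extra else l))-uv for c,uv,l in pts])
    r=least_squares(f,p0,loss="soft_l1");return r.x,f(r.x).reshape(-1,2)
E
cat > m.py <<'E'
from h import *
T=lambda x,y:("top",np.array([210+(x+.5)/5-.5,98+(y+.5)/5-.5]))
S=lambda x,y:("scene",np.array([230+(x-400+.5)/5-.5,188+(y+.5)/5-.5]))
P=[(*T(25,292),(0,1,.185)),(*T(374,334),(0,-1,.185)),(*T(62,27),(.16,1,.185)),(*T(400,66),(.16,-1,.185)),
(*T(357,357),(-.013,-.102,.175)),(*T(337,381),(-.013,-.102,.055)),
(*S(766,25),(0,1,.185)),(*S(438,187),(0,-1,.185)),(*S(434,182),(-.013,-.102,.175)),(*S(440,290),(-.013,-.102,.055))]
ex=lambda p,l:(l[0],l[1]*p[3] if abs(l[1])==1 else l[1],l[2])
p,r=fit(P,[.6,-.05,-.1,.095],ex);print("casing",p.round(4),np.degrees(p[2]));print(r.round(1).tolist())
T=lambda x,y:("top",np.array([78+(x+.5)/4-.5,160+(y+.5)/4-.5]))
S=lambda x,y:("scene",np.array([295+(x-400+.5)/4-.5,90+(y+.5)/4-.5]))
S2=lambda x,y:("scene",np.array([130+(x+.5)/2.6-.5,80+(y+.5)/2.6-.5]))
D=lambda x,y,z:(.055+x,y,.102+z)
P=[(*T(289,57),D(-.004,-.102,.07)),(*T(319,72),D(-.004,-.102,-.048)),(*T(22,108),D(0,.09,.09)),
(*S(580,240),D(-.004,-.102,.07)),(*S(725,80),D(0,.09,.09)),(*T(365,252),(-.1,-.095,.012)),(*T(143,310),(-.1,.095,.012)),(*T(308,25),(.1,-.095,.012)),
(*S2(433,205),(-.1,-.095,.012)),(*S2(636,190),(.1,.095,.012)),(*S2(562,281),(.1,-.095,.006)),
(*T(62,260),(-.055,.09,.192)),(*T(305,198),(-.055,-.09,.192))]
p,r=fit(P,[.5,.3,.2]);print("rack",p.round(4),np.degrees(p[2]));print(r.round(1).tolist());print("door",W(p,D(0,0,0)),"pull",W(p,D(-.035,.055,.055)))
print("green",unproj("top",331.3,199.8,.067),unproj("scene",130+108/2.6,80+452/2.6,.067))
for n,u,v in(("cup_b",205,250),("cupa",177,136),("motor",152,146)):print(n,unproj("top",u,v,.04))
E
python3 m.py
```

```text
casing [ 0.6541 -0.072  -0.128   0.1017] -7.334749464460427
[[-0.1, -0.0], [-1.4, 0.3], [-0.6, -0.2], [-0.2, 0.7], [1.2, 0.4], [1.7, -0.3], [0.8, 0.2], [0.7, 1.0], [-0.9, 0.2], [-0.2, -0.7]]
rack [0.5417 0.3065 0.2454] 14.060882799344439
[[0.2, -0.0], [0.4, -0.1], [0.5, 1.4], [0.8, 1.3], [-0.5, 0.1], [0.1, 0.6], [-0.5, 0.4], [0.1, -0.9], [-0.4, 0.0], [1.0, -0.1], [0.1, 1.8], [-0.7, 0.2], [-0.6, 0.3]]
door [0.59509204 0.31989358 0.102     ] pull [0.5477783  0.36474232 0.157     ]
green [ 0.54146723 -0.33946582  0.067     ] [ 0.54326749 -0.33619401  0.067     ]
cup_b [0.38099425 0.06858725 0.04      ]
cupa [0.75400918 0.1608121  0.04      ]
motor [0.72098856 0.24230888 0.04      ]
```

```bash
cat >> h.py <<'E'
def tooly(q):
    from scipy.spatial.transform import Rotation as R
    m=R.from_quat([q[1],q[2],q[3],q[0]]).as_matrix();return np.degrees(np.arctan2(m[1,0],m[0,0])),m
def go(xyz,yaw,cmd):
    """cmd=(x,y,z,yawdeg) commanded; prints delta_pos cm, twist deg"""
    a=np.radians(cmd[3]);d=np.array(xyz)-cmd[:3];c,s=np.cos(a),np.sin(a)
    print("delta",np.round([100*(c*d[0]+s*d[1]),100*(s*d[0]-c*d[1]),-100*d[2]],2),"twist",round((cmd[3]-yaw+180)%360-180,2))
E
python3 - <<'E'
from h import *
s=get_state();print(tooly(s["orientation"])[0])
go([.595,.320,.265],104.06,np.array([.222,-.531,.231,22.7]))
E
```

```text
22.67592688099545
delta [ 67.25 -64.11  -3.4 ] twist -81.36
```

Emit:
play_rows(
  moves=[
    {"claw": 5, "delta_pos": [0, 0, -3.4], "twist": 0},
    {"claw": 5, "delta_pos": [67.2, -64.1, -3.4], "twist": -81.4},
    {"claw": 5, "delta_pos": [67.2, -64.1, -3.4], "twist": -81.4},
    {"claw": 5, "delta_pos": [67.2, -64.1, -3.4], "twist": -81.4},
    {"claw": 5, "delta_pos": [67.2, -64.1, -3.4], "twist": -81.4},
    {"claw": 5, "delta_pos": [67.2, -64.1, -3.4], "twist": -81.4},
    {"claw": 5, "delta_pos": [67.2, -64.1, -3.4], "twist": -81.4},
    {"claw": 5, "delta_pos": [67.2, -64.1, -3.4], "twist": -81.4},
    {"claw": 5, "delta_pos": [67.2, -64.1, -3.4], "twist": -81.4},
    {"claw": 5, "delta_pos": [67.2, -64.1, -3.4], "twist": -81.4},
    {"claw": 5, "delta_pos": [67.2, -64.1, -3.4], "twist": -81.4},
    {"claw": 5, "delta_pos": [67.2, -64.1, -3.4], "twist": -81.4},
  ],
)

```text
clock: 2.5
tcp_pos: [0.4984, 0.1012, 0.2656]
orientation: [0.001, 0.615, 0.789, 0.0]
wrist_force: [0.7, -0.2, -0.3]
finger_gap: 0.05
```

```bash
python3 - <<'E'
from h import *
s=get_state();y=tooly(s["orientation"])[0];print(y,s["tcp_pos"])
go([.595,.320,.265],104.06,np.r_[s["tcp_pos"],y])
E
```

```text
104.09318639627905 [0.49840871 0.1011704  0.26558943]
delta [18.87 14.7   0.06] twist 0.03
```

Emit:
play_rows(
  moves=[
    {"claw": 5, "delta_pos": [18.87, 14.7, 0], "twist": 0},
    {"claw": 5, "delta_pos": [18.87, 14.7, 0], "twist": 0},
    {"claw": 5, "delta_pos": [18.87, 14.7, 0], "twist": 0},
    {"claw": 5, "delta_pos": [18.87, 14.7, 0], "twist": 0},
    {"claw": 5, "delta_pos": [18.87, 14.7, 0], "twist": 0},
  ],
)

```text
clock: 3.12
tcp_pos: [0.5949, 0.3212, 0.2627]
orientation: [-0.001, 0.614, 0.79, -0.001]
wrist_force: [0.5, 0.7, -0.0]
finger_gap: 0.0501
```

```bash
python3 - <<'E'
from h import *
s=get_state();print(s["tcp_pos"],tooly(s["orientation"])[0],s["joint_pos"].round(2))
t=imaging.read_camera("top")[:,:,::-1];c=imaging.read_camera("scene")[:,:,::-1]
def crop(im,x,y,w,h,f):
    a=cv2.resize(im[y:y+h,x:x+w],None,fx=f,fy=f,interpolation=cv2.INTER_CUBIC);return a
cv2.imwrite("pics/a1.png",np.hstack([crop(t,78,150,100,90,4),crop(c,295,80,100,90,4)]))
E
```

```text
[0.5948651  0.32116889 0.26265302] 104.30940029869068 [0.38 0.52 0.44 1.49 0.   1.7 ]
```

View pics/a1.png

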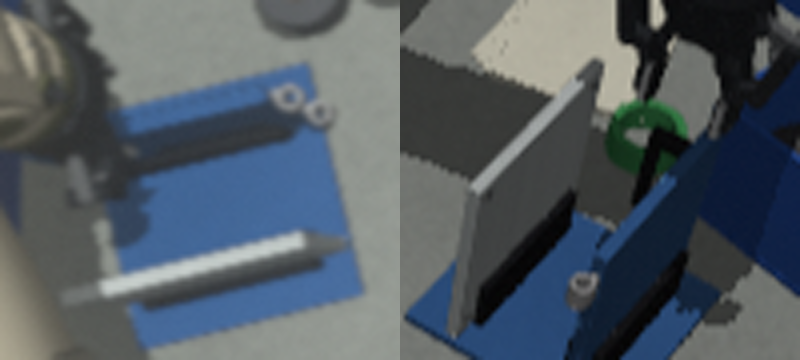

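```bash
python3 - <<'E'
from h import *
f=lambda p:((proj("scene",p)-[295,80])*4+[400,0]).round()
a=np.radians(14.06);y=np.array([-np.sin(a),np.cos(a),0]);x=np.array([np.cos(a),np.sin(a),0])
o=np.array([.595,.32,.192])
print(f([.595,.321,.263]),f(np.array([.595,.321,.263])+.032*x),f(np.array([.595,.321,.263])-.032*x),"top",f(o),f(o+.09*y),f(o-.09*y))
E
```

```text
[684. 118.] [724. 138.] [645.  98.] top [663. 187.] [722. 119.] [600. 258.]
```

Emit:
play_rows(
  moves=[
    {"claw": 5, "delta_pos": [0, 0, 6], "twist": 0},
    {"claw": 5, "delta_pos": [0, 0, 11], "twist": 0},
    {"claw": 5, "delta_pos": [0, 0, 11], "twist": 0},
    {"claw": 1, "delta_pos": [0, 0, 11], "twist": 0},
    {"claw": 0.5, "delta_pos": [0, 0, 11], "twist": 0},
    {"claw": 0.5, "delta_pos": [0, 0, 11], "twist": 0},
    {"claw": 0.5, "delta_pos": [0, 0, 11], "twist": 0},
    {"claw": 0.5, "delta_pos": [0, 0, 11], "twist": 0},
  ],
  force=80,
)

```text
clock: 4.22
tcp_pos: [0.5966, 0.3183, 0.1591]
orientation: [0.002, 0.615, 0.788, 0.003]
wrist_force: [0.3, -1.4, 7.1]
finger_gap: 0.0111
```

Emit:
play_rows(
  moves=[
    {"claw": 0.5, "delta_pos": [0, 0, -3], "twist": 0},
    {"claw": 0.5, "delta_pos": [0, 0, -7], "twist": 0},
    {"claw": 0.5, "delta_pos": [0, 0, -11], "twist": 0},
    {"claw": 0.5, "delta_pos": [0, 0, -14], "twist": 0},
    {"claw": 0.5, "delta_pos": [0, 0, -14], "twist": 0},
  ],
)

```text
clock: 4.85
tcp_pos: [0.5957, 0.3184, 0.2986]
orientation: [0.002, 0.615, 0.788, 0.003]
wrist_force: [0.1, 0.4, -4.7]
finger_gap: 0.011
```

```bash
python3 - <<'E'
from h import *
s=get_state();print(s["tcp_pos"],tooly(s["orientation"])[0],s["wrist_force"],s["ft_torque"],s["finger_gap"])
p=[.6541,-.072,np.radians(-7.33)]
# grasp in door frame y offset
a=np.radians(14.06);d=s["tcp_pos"][:2]-[.595,.32];print("off",d@[np.cos(a),np.sin(a)],d@[-np.sin(a),np.cos(a)])
for dx in(-.12,-.009):
  t=W(p,(dx,0,.105));print(t)
t=W(p,(-.12,0,.105));go([t[0],t[1],.30],82.67,np.r_[s["tcp_pos"],tooly(s["orientation"])[0]])
E
```

```text
[0.59571147 0.31841786 0.29861709] 104.08605566810891 [ 0.08375283  0.37764229 -4.69411593] [ 0.05293123 -0.05924619 -0.02389508] 0.0110161049637379
off 0.00030579042301716807 -0.001707581187717915
[ 0.53508067 -0.05668993  0.105     ]
[ 0.64517355 -0.07085174  0.105     ]
delta [-34.91 -15.01  -0.14] twist 21.42
```

Emit:
play_rows(
  moves=[
    {"claw": 0.5, "delta_pos": [-2.5, -1.1, 0], "twist": 1.5},
    {"claw": 0.5, "delta_pos": [-7.5, -3.2, 0], "twist": 5},
    {"claw": 0.5, "delta_pos": [-13, -5.6, 0], "twist": 8},
    {"claw": 0.5, "delta_pos": [-18.5, -8, 0], "twist": 11},
    {"claw": 0.5, "delta_pos": [-24, -10.3, 0], "twist": 14.5},
    {"claw": 0.5, "delta_pos": [-29, -12.5, 0], "twist": 18},
    {"claw": 0.5, "delta_pos": [-33, -14.2, 0], "twist": 20.5},
    {"claw": 0.5, "delta_pos": [-34.9, -15, 0], "twist": 21.4},
    {"claw": 0.5, "delta_pos": [-34.9, -15, 6], "twist": 21.4},
    {"claw": 0.5, "delta_pos": [-34.9, -15, 8], "twist": 21.4},
    {"claw": 0.5, "delta_pos": [-34.9, -15, 8], "twist": 21.4},
  ],
)

```text
clock: 6.22
tcp_pos: [0.5313, -0.0566, 0.2119]
orientation: [-0.003, 0.751, 0.66, -0.002]
wrist_force: [-0.6, 0.9, -3.6]
finger_gap: 0.0111
```

```bash
python3 - <<'E'
from h import *
s=get_state();print(s["tcp_pos"],tooly(s["orientation"])[0],s["wrist_force"],s["ft_torque"],s["finger_gap"])
t=imaging.read_camera("top")[:,:,::-1];c=imaging.read_camera("scene")[:,:,::-1]
cv2.imwrite("pics/b_top.png",t);cv2.imwrite("pics/b_sc.png",c)
def crop(im,x,y,w,h,f):
    return cv2.resize(im[y:y+h,x:x+w],None,fx=f,fy=f,interpolation=cv2.INTER_CUBIC)
cv2.imwrite("pics/b1.png",np.hstack([crop(t,230,140,67,90,6),crop(c,190,180,67,90,6)]))
E
```

```text
[ 0.53132823 -0.0566426   0.21186247] 82.66442639950637 [-0.60432418  0.91471589 -3.58261981] [-0.00081732 -0.0448199   0.02086904] 0.011101306114092628
```

View pics/b1.png

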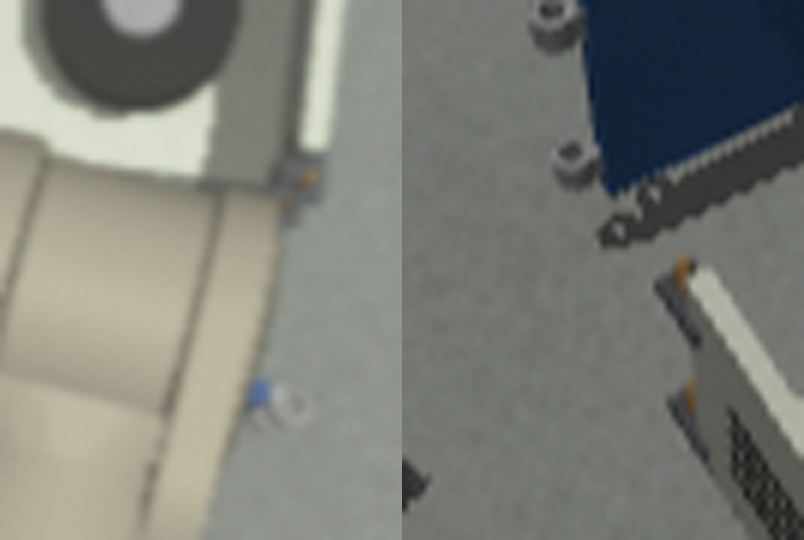

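The knuckles show in the scene crop at (552,12) and (573,150), the pins at (684,275) and (692,397). The top crop shows the upper knuckle ring at (291,407) and the upper pin at (308,178).

```bash
python3 - <<'E'
from h import *
for n,c,roi in(("scene","b_sc",(225,215,250,255)),("top","b_top",(268,160,290,180))):
    im=cv2.imread(f"pics/{c}.png").astype(int);b,g,r=im[:,:,0],im[:,:,1],im[:,:,2]
    w=np.clip((r-b)-25,0,None)
    if n=="top":w=np.clip((r-b)-18,0,None)
    x0,y0,x1,y1=roi;m=np.zeros_like(w);m[y0:y1,x0:x1]=w[y0:y1,x0:x1]
    k,l,st,ce=cv2.connectedComponentsWithStats((m>0).astype(np.uint8))
    for i in range(1,k):
        yy,xx=np.where(l==i);ww=m[yy,xx];print(n,st[i].tolist(),ww.sum(),(xx*ww).sum()/ww.sum(),(yy*ww).sum()/ww.sum())
P=[.6541,-.072,-.128]
s=get_state();a=np.radians(82.66-90);
D=(*s["tcp_pos"][:2],a)
yo=.0017 # door centre = tcp + yo*y
for z in(.225,.107):
    k=W(D,(-.004,-.102+yo,z));print("knuckle pred",k,proj("scene",k),proj("top",k))
print("knuckle meas",unproj("scene",214.6,181.6,.225),unproj("scene",218.1,204.6,.107),unproj("top",278.2,207.5,.225))
for z in(.179,.166,.153,.061,.048,.035):
    k=W(P,(-.013,-.102,z));print("pin pred",k,proj("scene",k).round(1),proj("top",k).round(1))
E
```

```text
scene [236, 222, 2, 7, 11] 251 236.31075697211156 224.601593625498
scene [237, 243, 2, 6, 8] 111 237.9189189189189 245.59459459459458
top [280, 168, 3, 3, 7] 77 280.94805194805195 169.2207792207792
top [268, 173, 8, 7, 46] 159 270.87421383647796 177.125786163522
top [276, 174, 2, 1, 2] 4 276.75 174.0
knuckle pred [ 0.51699194 -0.15605383  0.225     ] [214.65876348 182.65837545] [278.808124  206.3881549]
knuckle pred [ 0.51699194 -0.15605383  0.107     ] [218.22040914 206.29655164] [275.48773226 207.33480137]
knuckle meas [ 0.51406411 -0.15423463  0.225     ] [ 0.51202791 -0.15303758  0.107     ] [ 0.51383886 -0.15429809  0.225     ]
pin pred [ 0.62818597 -0.1715061   0.179     ] [235.5 223.4] [282.4 169.2]
pin pred [ 0.62818597 -0.1715061   0.166     ] [235.7 225.9] [281.9 169.7]
pin pred [ 0.62818597 -0.1715061   0.153     ] [235.9 228.3] [281.5 170.2]
pin pred [ 0.62818597 -0.1715061   0.061     ] [237.3 244. ] [278.9 173.3]
pin pred [ 0.62818597 -0.1715061   0.048     ] [237.5 246. ] [278.5 173.7]
pin pred [ 0.62818597 -0.1715061   0.035     ] [237.7 248. ] [278.2 174.1]
```

```bash
python3 - <<'E'
from h import *
P=[("scene",[236.35,224.9],.1665),("scene",[237.95,245.5],.049),("top",[280.95,169.2],.170)]
f=lambda p:np.concatenate([proj(c,[p[0],p[1],z])-uv for c,uv,z in P])
r=least_squares(f,[.628,-.171]);print("pin",r.x,r.fun.round(2))
K=[("scene",[214.6,181.6],.225),("scene",[218.1,204.6],.107),("top",[278.2,207.5],.225)]
for dz in(0,.003):
  f=lambda p:np.concatenate([proj(c,[p[0],p[1],z+dz])-uv for c,uv,z in K])
  k=least_squares(f,[.51,-.15]);print("knuck",dz,k.x,k.fun.round(2))
d=r.x-[.5138,-.154];print(d,get_state()["tcp_pos"][:2]+d)
E
```

```text
pin [ 0.62811152 -0.16890386] [ 0.13  0.32  0.28 -0.16  0.25  0.39]
knuck 0 [ 0.51340728 -0.15390521] [-0.04 -0.22  0.02  0.48 -0.14  0.15]
knuck 0.003 [ 0.51444748 -0.15437601] [-0.06 -0.54  0.01  0.25  0.12 -0.24]
[ 0.11431152 -0.01490386] [ 0.64808472 -0.07199063]
```

Emit:
play_rows(
  moves=[
    {"claw": 0.5, "delta_pos": [0, 3, 0], "twist": 0},
    {"claw": 0.5, "delta_pos": [0, 7, 0], "twist": 0},
    {"claw": 0.5, "delta_pos": [0, 10, 0], "twist": 0},
    {"claw": 0.5, "delta_pos": [0, 11.5, 0], "twist": 0},
    {"claw": 0.5, "delta_pos": [0, 11.5, 0], "twist": 0},
    {"claw": 0.5, "delta_pos": [0, 11.5, 0], "twist": 0},
  ],
)

```text
clock: 7.08
tcp_pos: [0.648, -0.0717, 0.2159]
orientation: [0.0, 0.751, 0.661, 0.0]
wrist_force: [-2.1, -0.1, -5.0]
finger_gap: 0.0112
```

```bash
python3 - <<'E'
from h import *
s=get_state();print(s["tcp_pos"],tooly(s["orientation"])[0],s["wrist_force"],s["ft_torque"],s["finger_gap"])
t=imaging.read_camera("top")[:,:,::-1];c=imaging.read_camera("scene")[:,:,::-1]
cv2.imwrite("pics/c_top.png",t);cv2.imwrite("pics/c_sc.png",c)
def crop(im,x,y,w,h,f):
    return cv2.resize(im[y:y+h,x:x+w],None,fx=f,fy=f,interpolation=cv2.INTER_CUBIC)
cv2.imwrite("pics/c1.png",np.hstack([crop(t,255,145,50,60,8),crop(c,215,200,50,60,8)]))
E
```

```text
[ 0.64800592 -0.07167499  0.21592331] 82.70665048814624 [-2.07267321 -0.06577788 -4.98736822] [-0.00731723  0.50872954  0.19018042] 0.011240754862990063
```

View pics/c1.png

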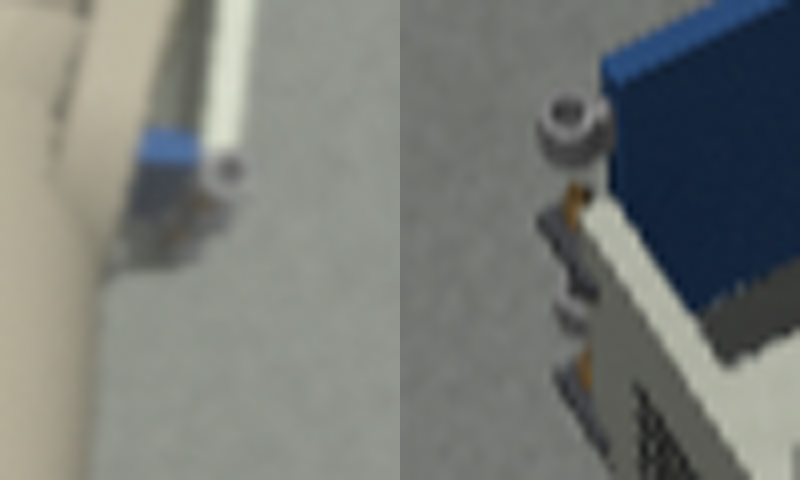

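```bash
python3 - <<'E'
from h import *
for z in (.227,.229,.231): print(unproj("top",283.1,165.6,z),unproj("scene",235.7,213.6,z))
k=[.6281,-.1689]
for z in(.229,.153+.013): print(proj("top",[*k,z]),proj("scene",[*k,z]))
# rotate by +3deg about the hinge pin
t=get_state()["tcp_pos"];a=np.radians(3);d=t[:2]-k;R=np.array([[np.cos(a),-np.sin(a)],[np.sin(a),np.cos(a)]])
n=k+R@d;go([n[0],n[1],t[2]],82.7+3,np.r_[t,82.7])
E
```

```text
[ 0.6332384  -0.16904847  0.227     ] [ 0.62904328 -0.16878033  0.227     ]
[ 0.6329984  -0.16885084  0.229     ] [ 0.63006675 -0.16941569  0.229     ]
[ 0.63275841 -0.1686532   0.231     ] [ 0.63109021 -0.17005106  0.231     ]
[283.13153535 167.31190565] [235.40406046 212.95835365]
[281.07510097 169.74519765] [236.48300845 225.30925503]
delta [ 0.02 -0.52 -0.  ] twist -3.0
```

Emit:
play_rows(
  moves=[
    {"claw": 0.5, "delta_pos": [0, -0.5, 0], "twist": -3},
    {"claw": 0.5, "delta_pos": [0, -0.5, 0], "twist": -3},
    {"claw": 0.5, "delta_pos": [0, -0.5, 0], "twist": -3},
    {"claw": 0.5, "delta_pos": [0, -0.5, 0], "twist": -3},
  ],
)

```text
clock: 7.68
tcp_pos: [0.6433, -0.0712, 0.2155]
orientation: [0.0, 0.733, 0.68, 0.0]
wrist_force: [0.7, 0.1, -3.8]
finger_gap: 0.0111
```

```bash
python3 - <<'E'
from h import *
s=get_state();print(s["tcp_pos"],tooly(s["orientation"])[0],s["wrist_force"],s["ft_torque"],s["finger_gap"])
t=imaging.read_camera("top")[:,:,::-1];c=imaging.read_camera("scene")[:,:,::-1]
cv2.imwrite("pics/d_top.png",t);cv2.imwrite("pics/d_sc.png",c)
def crop(im,x,y,w,h,f):
    return cv2.resize(im[y:y+h,x:x+w],None,fx=f,fy=f,interpolation=cv2.INTER_CUBIC)
cv2.imwrite("pics/d1.png",np.hstack([crop(t,262,150,40,50,10),crop(c,220,203,40,50,10)]))
E
```

```text
[ 0.64327771 -0.07124322  0.21550998] 85.64796538372192 [ 0.68222728  0.14781473 -3.75239477] [ 0.01217191 -0.01570504  0.03140991] 0.011096242308760051
```

View pics/d1.png

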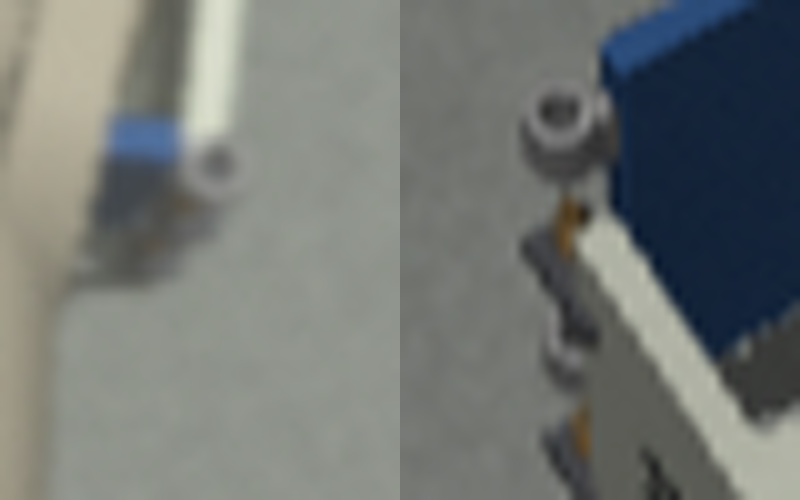

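Emit:
play_rows(
  moves=[
    {"claw": 0.5, "delta_pos": [0, -0.2, 0], "twist": 0},
    {"claw": 0.5, "delta_pos": [0, -0.2, 1], "twist": 0},
    {"claw": 0.5, "delta_pos": [0, -0.2, 2], "twist": 0},
    {"claw": 0.5, "delta_pos": [0, -0.2, 2.5], "twist": 0},
    {"claw": 0.5, "delta_pos": [0, -0.2, 2.8], "twist": 0},
    {"claw": 0.5, "delta_pos": [0, -0.2, 3.1], "twist": 0},
    {"claw": 0.5, "delta_pos": [0, -0.2, 3.1], "twist": 0},
  ],
)

```text
clock: 8.65
tcp_pos: [0.6409, -0.071, 0.1842]
orientation: [-0.0, 0.733, 0.68, -0.0]
wrist_force: [0.2, 0.9, -4.1]
finger_gap: 0.0107
```

```bash
python3 - <<'E'
from h import *
s=get_state();print(s["tcp_pos"],tooly(s["orientation"])[0],s["wrist_force"],s["ft_torque"],s["finger_gap"])
t=imaging.read_camera("top")[:,:,::-1];c=imaging.read_camera("scene")[:,:,::-1]
def crop(im,x,y,w,h,f):
    return cv2.resize(im[y:y+h,x:x+w],None,fx=f,fy=f,interpolation=cv2.INTER_CUBIC)
cv2.imwrite("pics/e1.png",np.hstack([crop(t,262,150,40,50,10),crop(c,220,210,40,50,10)]))
E
```

```text
[ 0.64093374 -0.07103725  0.184171  ] 85.67823541685864 [ 0.16981863  0.85148878 -4.09133764] [-0.03968299 -0.01781731 -0.0510865 ] 0.010732087300126173
```

Emit:
play_rows(
  moves=[
    {"claw": 0.5, "delta_pos": [0, 0, 0.3], "twist": 0},
    {"claw": 0.5, "delta_pos": [0, 0, 0.6], "twist": 0},
    {"claw": 0.5, "delta_pos": [0, 0, 0.8], "twist": 0},
    {"claw": 0.5, "delta_pos": [0, 0, 0.8], "twist": 0},
  ],
)

```text
clock: 9.25
tcp_pos: [0.6408, -0.071, 0.1759]
orientation: [-0.0, 0.733, 0.68, -0.0]
wrist_force: [-0.8, -0.3, -4.8]
finger_gap: 0.0112
```

```bash
python3 - <<'E'
from h import *
s=get_state();print(s["tcp_pos"],tooly(s["orientation"])[0],s["wrist_force"],s["ft_torque"],s["finger_gap"])
E
```

```text
[ 0.64076004 -0.07099036  0.1759355 ] 85.67693592367522 [-0.75025883 -0.31239005 -4.77411593] [-0.02052005  0.00610262 -0.01307866] 0.01123783274460654
```

Emit:
play_rows(
  moves=[
    {"claw": 0.5, "delta_pos": [0, 0, 0.3], "twist": 0},
    {"claw": 0.5, "delta_pos": [0, 0, 0.6], "twist": 0},
    {"claw": 0.5, "delta_pos": [0, 0, 0.9], "twist": 0},
    {"claw": 0.5, "delta_pos": [0, 0, 1.1], "twist": 0},
    {"claw": 0.5, "delta_pos": [0, 0, 1.1], "twist": 0},
  ],
)

```text
clock: 9.88
tcp_pos: [0.6408, -0.071, 0.165]
orientation: [-0.0, 0.733, 0.68, -0.0]
wrist_force: [0.3, 0.2, -3.8]
finger_gap: 0.0107
```

```bash
python3 - <<'E'
from h import *
s=get_state();print(s["tcp_pos"],tooly(s["orientation"])[0],s["wrist_force"],s["ft_torque"],s["finger_gap"])
t=imaging.read_camera("top")[:,:,::-1];c=imaging.read_camera("scene")[:,:,::-1]
def crop(im,x,y,w,h,f):
    return cv2.resize(im[y:y+h,x:x+w],None,fx=f,fy=f,interpolation=cv2.INTER_CUBIC)
cv2.imwrite("pics/e1.png",np.hstack([crop(t,262,150,40,50,10),crop(c,220,210,40,50,10)]))
E
```

```text
[ 0.64079557 -0.07102347  0.16500121] 85.67626221736695 [ 0.33213297  0.15778006 -3.78195949] [-0.02272944 -0.01197506  0.02007629] 0.010724495578375867
```

View pics/e1.png

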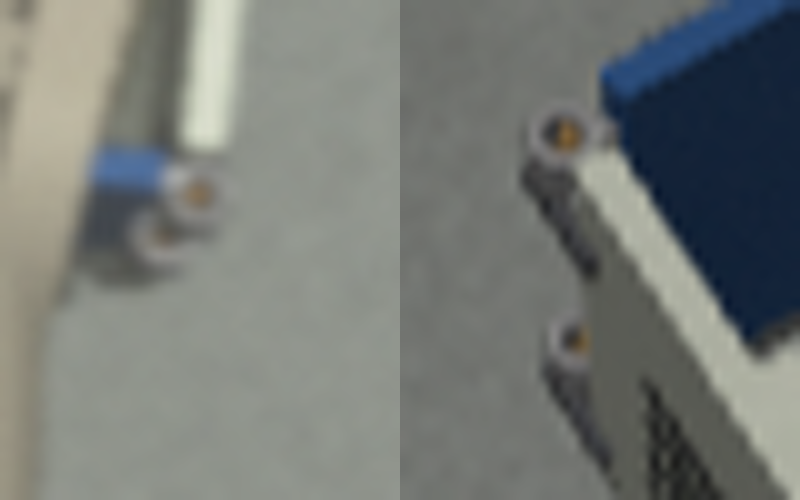

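Both pins show inside their knuckle bores: top crop (198,193) and (162,238), scene crop (567,133) and (575,340). I'll seat the door.

Emit:
play_rows(
  moves=[
    {"claw": 0.5, "delta_pos": [0, 0, 0.2], "twist": 0},
    {"claw": 0.5, "delta_pos": [0, 0, 0.35], "twist": 0},
    {"claw": 0.5, "delta_pos": [0, 0, 0.4], "twist": 0},
    {"claw": 0.5, "delta_pos": [0, 0, 0.4], "twist": 0},
  ],
)

```text
clock: 10.48
tcp_pos: [0.6411, -0.071, 0.1618]
orientation: [0.0, 0.733, 0.68, 0.0]
wrist_force: [-1.3, 0.5, -0.1]
finger_gap: 0.0109
```

Emit:
play_rows(
  moves=[
    {"claw": 0.5, "delta_pos": [0, 0, 0.1], "twist": 0},
    {"claw": 2, "delta_pos": [0, 0, 0], "twist": 0},
    {"claw": 4.5, "delta_pos": [0, 0, 0], "twist": 0},
    {"claw": 4.5, "delta_pos": [0, 0, 0], "twist": 0},
    {"claw": 4.5, "delta_pos": [0, 0, -5], "twist": 0},
    {"claw": 4.5, "delta_pos": [0, 0, -9], "twist": 0},
    {"claw": 4.5, "delta_pos": [0, 0, -9], "twist": 0},
  ],
)

```text
clock: 11.35
tcp_pos: [0.6429, -0.0715, 0.2554]
orientation: [0.003, 0.733, 0.68, 0.002]
wrist_force: [0.4, -0.2, -0.8]
finger_gap: 0.0452
```

```bash
python3 - <<'E'
from h import *
s=get_state();y=tooly(s["orientation"])[0];print(s["tcp_pos"],y,s["wrist_force"],s["finger_gap"])
t=imaging.read_camera("top")[:,:,::-1];c=imaging.read_camera("scene")[:,:,::-1]
cv2.imwrite("pics/f_top.png",t);cv2.imwrite("pics/f_sc.png",c)
def crop(im,x,y,w,h,f):
    return cv2.resize(im[y:y+h,x:x+w],None,fx=f,fy=f,interpolation=cv2.INTER_CUBIC)
cv2.imwrite("pics/f1.png",np.hstack([crop(t,205,130,100,100,4),crop(c,215,165,100,100,4)]))
k=np.array([.6281,-.1689])
for yaw in(-7.33,-6,-5,-4,-2):
    h=W((*k,np.radians(yaw)),(-.031,.157,.188));print(yaw,h.round(4),((proj("top",h)-[205,130])*4).round(),((proj("scene",h)-[215,165])*4+[400,0]).round())
E
```

```text
[ 0.64289946 -0.07154118  0.25544666] 85.67819403985447 [ 0.41253201 -0.22022652 -0.78721224] 0.04524229629688565
-7.33 [ 0.6174 -0.0092  0.188 ] [ 90. 171.] [664.  89.]
-6 [ 0.6137 -0.0095  0.188 ] [ 90. 176.] [661.  86.]
-5 [ 0.6109 -0.0098  0.188 ] [ 91. 179.] [658.  83.]
-4 [ 0.6081 -0.0101  0.188 ] [ 91. 183.] [655.  81.]
-2 [ 0.6026 -0.0109  0.188 ] [ 92. 191.] [649.  76.]
```

View pics/f1.png

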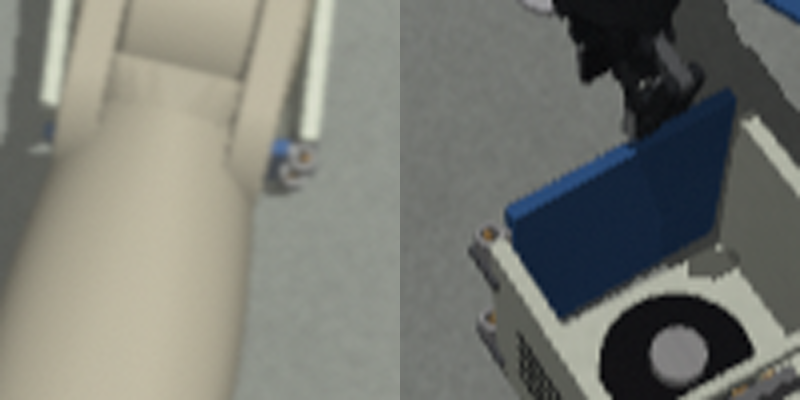

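```bash
python3 - <<'E'
from h import *
k=np.array([.6281,-.1689])
for yaw in(-8,-7,-6,-5,-4,-2):
    print(yaw,*[((proj("scene",W((*k,np.radians(yaw)),l))-[215,165])*4+[400,0]).round() for l in((.010,.192,.195),(-.002,.192,.195),(.010,.012,.195),(.010,.192,.015))])
h=W((*k,np.radians(-6)),(-.031,.157,.26))
s=get_state();go(h,174,np.r_[s["tcp_pos"],tooly(s["orientation"])[0]])
E
```

```text
-8 [743. 107.] [733.  95.] [508. 223.] [723. 239.]
-7 [741. 104.] [731.  91.] [508. 222.] [720. 236.]
-6 [738. 100.] [728.  88.] [508. 222.] [718. 232.]
-5 [735.  96.] [725.  84.] [508. 222.] [716. 229.]
-4 [733.  93.] [722.  81.] [508. 221.] [713. 226.]
-2 [727.  86.] [716.  74.] [508. 221.] [708. 219.]
delta [ 5.94 -3.21 -0.87] twist -88.33
```

Emit:
play_rows(
  moves=[
    {"claw": 4.5, "delta_pos": [0, -3.2, -0.9], "twist": -10},
    {"claw": 4.5, "delta_pos": [3, -3.2, -0.9], "twist": -20},
    {"claw": 4.5, "delta_pos": [5.9, -3.2, -0.9], "twist": -30},
    {"claw": 4.5, "delta_pos": [5.9, -3.2, -0.9], "twist": -40},
    {"claw": 4.5, "delta_pos": [5.9, -3.2, -0.9], "twist": -50},
    {"claw": 4.5, "delta_pos": [5.9, -3.2, -0.9], "twist": -60},
    {"claw": 4.5, "delta_pos": [5.9, -3.2, -0.9], "twist": -70},
    {"claw": 4.5, "delta_pos": [5.9, -3.2, -0.9], "twist": -80},
    {"claw": 4.5, "delta_pos": [5.9, -3.2, -0.9], "twist": -88.3},
    {"claw": 4.5, "delta_pos": [5.9, -3.2, -0.9], "twist": -88.3},
    {"claw": 4.5, "delta_pos": [5.9, -3.2, -0.9], "twist": -88.3},
  ],
)

```text
clock: 12.82
tcp_pos: [0.6131, -0.0098, 0.2592]
orientation: [-0.001, 0.054, 0.999, 0.0]
wrist_force: [1.2, 0.3, -0.2]
finger_gap: 0.045
```

```bash
python3 - <<'E'
from h import *
k=np.array([.6281,-.1689])
s=get_state();y=tooly(s["orientation"])[0];print(s["tcp_pos"],y,s["wrist_force"],s["joint_pos"].round(2))
h=W((*k,np.radians(-6)),(-.031,.157,.152));go(h,174,np.r_[s["tcp_pos"],y])
E
```

```text
[ 0.61305855 -0.00976069  0.25924345] 173.83689044717343 [ 1.22245817  0.28499655 -0.18689957] [-0.15  0.39  0.22  1.41 -0.   -0.04]
delta [-0.06  0.03 10.72] twist -0.16
```

Emit:
play_rows(
  moves=[
    {"claw": 4.5, "delta_pos": [0, 0, 4], "twist": 0},
    {"claw": 4.5, "delta_pos": [0, 0, 8], "twist": 0},
    {"claw": 4.5, "delta_pos": [0, 0, 10.5], "twist": 0},
    {"claw": 4.5, "delta_pos": [0, 0, 10.5], "twist": 0},
    {"claw": 1, "delta_pos": [0, 0, 10.5], "twist": 0},
    {"claw": 0.5, "delta_pos": [0, 0, 10.5], "twist": 0},
    {"claw": 0.5, "delta_pos": [0, 0, 10.5], "twist": 0},
    {"claw": 0.5, "delta_pos": [0, 0, 10.5], "twist": 0},
    {"claw": 0.5, "delta_pos": [0, 0, 10.5], "twist": 0},
  ],
  force=30,
)

```text
clock: 13.95
tcp_pos: [0.6155, -0.0078, 0.1583]
orientation: [0.003, 0.052, 0.999, 0.002]
wrist_force: [0.2, 7.5, 4.4]
finger_gap: 0.0115
```

```bash
python3 - <<'E'
from h import *
k=np.array([.6281,-.1689])
s=get_state();y=tooly(s["orientation"])[0];print(s["tcp_pos"],y,s["wrist_force"],s["finger_gap"],s["joint_pos"].round(2))
t=s["tcp_pos"]; t0=W((*k,np.radians(-6)),(-.031,.157,0));print(t0)
d=t[:2]-k
for a in(4,8,14,20,26,32,38,44,50,56,62,68,74,80,84):
    r=np.radians(a);R=np.array([[np.cos(r),-np.sin(r)],[np.sin(r),np.cos(r)]])
    print(a,end=" ");go([*(k+R@d),t[2]],y+a,np.r_[t,y])
E
```

```text
[ 0.61548422 -0.00780208  0.15830516] 174.09118477770835 [0.19857413 7.45089069 4.40912525] 0.011529845869122726 [-0.14  0.42  0.01  1.16  0.   -0.04]
[ 0.61368079 -0.00951968  0.        ]
4 delta [ 1.1  -0.24 -0.  ] twist -4.0
8 delta [ 2.18 -0.56 -0.  ] twist -8.0
14 delta [ 3.76 -1.18 -0.  ] twist -14.0
20 delta [ 5.26 -1.95 -0.  ] twist -20.0
26 delta [ 6.67 -2.89 -0.  ] twist -26.0
32 delta [ 7.98 -3.96 -0.  ] twist -32.0
38 delta [ 9.17 -5.16 -0.  ] twist -38.0
44 delta [10.22 -6.48 -0.  ] twist -44.0
50 delta [11.14 -7.91 -0.  ] twist -50.0
56 delta [11.89 -9.42 -0.  ] twist -56.0
62 delta [ 12.49 -11.    -0.  ] twist -62.0
68 delta [ 12.92 -12.64  -0.  ] twist -68.0
74 delta [ 13.17 -14.31  -0.  ] twist -74.0
80 delta [ 13.25 -16.    -0.  ] twist -80.0
84 delta [ 13.2  -17.13  -0.  ] twist -84.0
```

Emit:
play_rows(
  moves=[
    {"claw": 0.5, "delta_pos": [0, 0.1, 0], "twist": 0},
    {"claw": 0.5, "delta_pos": [1.1, -0.1, 0], "twist": -4},
    {"claw": 0.5, "delta_pos": [2.18, -0.4, 0], "twist": -8},
    {"claw": 0.5, "delta_pos": [3.76, -1.0, 0], "twist": -14},
    {"claw": 0.5, "delta_pos": [5.26, -1.8, 0], "twist": -20},
    {"claw": 0.5, "delta_pos": [6.67, -2.75, 0], "twist": -26},
    {"claw": 0.5, "delta_pos": [7.98, -3.8, 0], "twist": -32},
    {"claw": 0.5, "delta_pos": [7.98, -3.8, 0], "twist": -32},
    {"claw": 0.5, "delta_pos": [7.98, -3.8, 0], "twist": -32},
  ],
)

```text
clock: 15.08
tcp_pos: [0.5319, -0.0388, 0.1581]
orientation: [0.003, -0.225, 0.974, -0.0]
wrist_force: [-0.9, 4.0, 5.8]
finger_gap: 0.0114
```

```bash
python3 - <<'E'
from h import *
k=np.array([.6281,-.1689])
s=get_state();y=tooly(s["orientation"])[0];print(s["tcp_pos"],y,s["wrist_force"],s["ft_torque"],s["finger_gap"],s["joint_pos"].round(2))
t=s["tcp_pos"];d=t[:2]-k;print(np.linalg.norm(d),np.degrees(np.arctan2(d[1],d[0])))
for a in(4,10,16,22,28,34,40,46,50):
    r=np.radians(a);R=np.array([[np.cos(r),-np.sin(r)],[np.sin(r),np.cos(r)]])
    print(a,end=" ");go([*(k+R@d),t[2]],y+a,np.r_[t,y])
E
```

```text
[ 0.53190077 -0.03877349  0.15809903] -153.9805646466537 [-0.93835247  3.96090961  5.81254695] [ 0.7396346  -0.28540029  0.32465042] 0.011421178644077665 [-0.22  0.26 -0.21  1.1   0.   -0.68]
0.16182459701039176 126.4745786642634
4 delta [ 1.1  -0.24 -0.  ] twist -4.0
10 delta [ 2.72 -0.75 -0.  ] twist -10.0
16 delta [ 4.27 -1.43 -0.  ] twist -16.0
22 delta [ 5.75 -2.26 -0.  ] twist -22.0
28 delta [ 7.13 -3.24 -0.  ] twist -28.0
34 delta [ 8.4  -4.36 -0.  ] twist -34.0
40 delta [ 9.54 -5.61 -0.  ] twist -40.0
46 delta [10.55 -6.97 -0.  ] twist -46.0
50 delta [11.14 -7.93 -0.  ] twist -50.0
```

Forces are low, so I'll keep opening.

Emit:
play_rows(
  moves=[
    {"claw": 0.5, "delta_pos": [1.1, -0.24, 0], "twist": -4},
    {"claw": 0.5, "delta_pos": [2.72, -0.75, 0], "twist": -10},
    {"claw": 0.5, "delta_pos": [4.27, -1.43, 0], "twist": -16},
    {"claw": 0.5, "delta_pos": [5.75, -2.26, 0], "twist": -22},
    {"claw": 0.5, "delta_pos": [7.13, -3.24, 0], "twist": -28},
    {"claw": 0.5, "delta_pos": [8.4, -4.36, 0], "twist": -34},
    {"claw": 0.5, "delta_pos": [9.54, -5.61, 0], "twist": -40},
    {"claw": 0.5, "delta_pos": [10.55, -6.97, 0], "twist": -46},
    {"claw": 0.5, "delta_pos": [11.14, -7.93, 0], "twist": -50},
    {"claw": 0.5, "delta_pos": [11.14, -7.93, 0], "twist": -50},
    {"claw": 0.5, "delta_pos": [11.14, -7.93, 0], "twist": -50},
  ],
)

```text
clock: 16.45
tcp_pos: [0.4684, -0.1602, 0.1578]
orientation: [0.003, -0.616, 0.788, -0.003]
wrist_force: [6.2, 2.5, 1.0]
finger_gap: 0.0118
```

```bash
python3 - <<'E'
from h import *
k=np.array([.6281,-.1689])
s=get_state();y=tooly(s["orientation"])[0];print(s["tcp_pos"],y,s["wrist_force"],s["ft_torque"],s["finger_gap"],s["joint_pos"].round(2))
t=s["tcp_pos"];d=t[:2]-k;print(np.linalg.norm(d),np.degrees(np.arctan2(d[1],d[0])))
for a in(4,10,16,22,28,34,40,46,52,58,64,70,76,80,82):
    r=-np.radians(a);R=np.array([[np.cos(r),-np.sin(r)],[np.sin(r),np.cos(r)]])
    print(a,end=" ");go([*(k+R@d),t[2]],y-a,np.r_[t,y])
t=imaging.read_camera("top")[:,:,::-1];c=imaging.read_camera("scene")[:,:,::-1]
def crop(im,x,y,w,h,f):
    return cv2.resize(im[y:y+h,x:x+w],None,fx=f,fy=f,interpolation=cv2.INTER_CUBIC)
cv2.imwrite("pics/g1.png",np.hstack([crop(t,205,130,100,100,4),crop(c,190,165,100,100,4)]))
E
```

```text
[ 0.46836278 -0.16023677  0.15777381] -103.97807611831895 [6.1632596  2.48555947 1.00456885] [ 0.31498738 -1.51573526  0.44937922] 0.011841203099453574 [-0.49  0.19 -0.3   1.07  0.   -1.82]
0.15997196911412043 176.89564824884752
4 delta [-1.1   0.17 -0.  ] twist 4.0
10 delta [-2.77  0.29 -0.  ] twist 10.0
16 delta [-4.45  0.22 -0.  ] twist 16.0
22 delta [-6.1  -0.01 -0.  ] twist 22.0
28 delta [-7.73 -0.42 -0.  ] twist 28.0
34 delta [-9.3 -1.  -0. ] twist 34.0
40 delta [-10.8   -1.74  -0.  ] twist 40.0
46 delta [-12.22  -2.63  -0.  ] twist 46.0
52 delta [-13.54  -3.66  -0.  ] twist 52.0
58 delta [-14.74  -4.83  -0.  ] twist 58.0
64 delta [-15.81  -6.11  -0.  ] twist 64.0
70 delta [-16.75  -7.5   -0.  ] twist 70.0
76 delta [-17.53  -8.98  -0.  ] twist 76.0
80 delta [-17.97 -10.01  -0.  ] twist 80.0
82 delta [-18.15 -10.54  -0.  ] twist 82.0
```

View pics/g1.png

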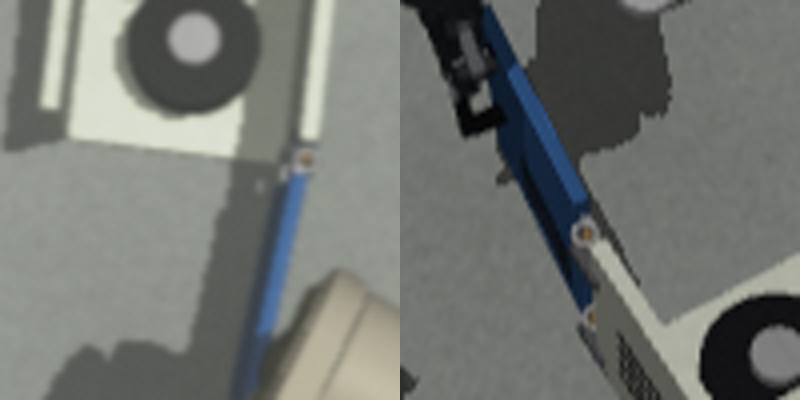

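The door is open about 80° with both pins still in their knuckles, seen at scene crop (587,233) and (590,317). Now I'll close it.

Emit:
play_rows(
  moves=[
    {"claw": 0.5, "delta_pos": [-1.1, 0.17, 0], "twist": 4},
    {"claw": 0.5, "delta_pos": [-2.77, 0.29, 0], "twist": 10},
    {"claw": 0.5, "delta_pos": [-4.45, 0.22, 0], "twist": 16},
    {"claw": 0.5, "delta_pos": [-6.1, 0, 0], "twist": 22},
    {"claw": 0.5, "delta_pos": [-7.73, -0.42, 0], "twist": 28},
    {"claw": 0.5, "delta_pos": [-9.3, -1, 0], "twist": 34},
    {"claw": 0.5, "delta_pos": [-10.8, -1.74, 0], "twist": 40},
    {"claw": 0.5, "delta_pos": [-12.22, -2.63, 0], "twist": 46},
    {"claw": 0.5, "delta_pos": [-13.54, -3.66, 0], "twist": 52},
    {"claw": 0.5, "delta_pos": [-14.74, -4.83, 0], "twist": 58},
    {"claw": 0.5, "delta_pos": [-14.74, -4.83, 0], "twist": 58},
  ],
)

```text
clock: 17.92
tcp_pos: [0.5503, -0.0269, 0.1583]
orientation: [0.003, -0.157, 0.988, -0.0]
wrist_force: [-0.8, 4.6, 8.2]
finger_gap: 0.0116
```

```bash
python3 - <<'E'
from h import *
k=np.array([.6281,-.1689])
s=get_state();y=tooly(s["orientation"])[0];print(s["tcp_pos"],y,s["wrist_force"],s["ft_torque"],s["finger_gap"])
t=s["tcp_pos"];d=t[:2]-k;print(np.linalg.norm(d),np.degrees(np.arctan2(d[1],d[0])))
for a in(4,10,16,20,23,25,26):
    r=-np.radians(a);R=np.array([[np.cos(r),-np.sin(r)],[np.sin(r),np.cos(r)]])
    print(a,end=" ");go([*(k+R@d),t[2]],y-a,np.r_[t,y])
E
```

```text
[ 0.55026841 -0.02693257  0.15832595] -161.94810011185086 [-0.77118607  4.59588083  8.158442  ] [ 0.46454006 -0.22545088  0.2974918 ] 0.011571847349071206
0.16190276994439917 118.7331177807956
4 delta [-1.12  0.17 -0.  ] twist 4.0
10 delta [-2.81  0.28 -0.  ] twist 10.0
16 delta [-4.5   0.21 -0.  ] twist 16.0
20 delta [-5.62  0.07 -0.  ] twist 20.0
23 delta [-6.45 -0.09 -0.  ] twist 23.0
25 delta [-7.   -0.22 -0.  ] twist 25.0
26 delta [-7.28 -0.29 -0.  ] twist 26.0
```

Emit:
play_rows(
  moves=[
    {"claw": 0.5, "delta_pos": [-1.12, 0.17, 0], "twist": 4},
    {"claw": 0.5, "delta_pos": [-2.81, 0.28, 0], "twist": 10},
    {"claw": 0.5, "delta_pos": [-4.5, 0.21, 0], "twist": 16},
    {"claw": 0.5, "delta_pos": [-5.62, 0.07, 0], "twist": 20},
    {"claw": 0.5, "delta_pos": [-6.45, -0.09, 0], "twist": 23},
    {"claw": 0.5, "delta_pos": [-7, -0.2, 0], "twist": 25},
    {"claw": 0.5, "delta_pos": [-7, -0.2, 0], "twist": 25},
    {"claw": 0.5, "delta_pos": [-7, -0.2, 0], "twist": 25},
    {"claw": 0.5, "delta_pos": [-7, -0.2, 0], "twist": 25},
  ],
)

```text
clock: 19.05
tcp_pos: [0.6166, -0.0074, 0.1581]
orientation: [0.003, 0.061, 0.998, 0.0]
wrist_force: [1.3, 4.5, 4.3]
finger_gap: 0.0111
```

```bash
python3 - <<'E'
from h import *
k=np.array([.6281,-.1689])
s=get_state();y=tooly(s["orientation"])[0];print(s["tcp_pos"],y,s["wrist_force"],s["ft_torque"],s["finger_gap"])
t=s["tcp_pos"];d=t[:2]-k;print(np.linalg.norm(d),np.degrees(np.arctan2(d[1],d[0])))
E
```

```text
[ 0.61659019 -0.00743611  0.15810928] 173.0534881585276 [1.33271466 4.50926167 4.34947049] [ 0.43078356 -0.2523332   0.33938325] 0.011131256472535534
0.16187360779547297 94.07738308872872
```

Emit:
play_rows(
  moves=[
    {"claw": 0.5, "delta_pos": [-0.25, 0, 0], "twist": 0.8},
    {"claw": 0.5, "delta_pos": [-0.25, 0, 0], "twist": 0.8},
    {"claw": 0.5, "delta_pos": [-0.25, 0, 0], "twist": 0.8},
    {"claw": 2.5, "delta_pos": [-0.25, 0, 0], "twist": 0.8},
    {"claw": 4, "delta_pos": [-0.25, 0, 0], "twist": 0.8},
    {"claw": 4, "delta_pos": [-0.25, 0, 0], "twist": 0.8},
    {"claw": 4, "delta_pos": [-0.25, 0, -5], "twist": 0.8},
    {"claw": 4, "delta_pos": [-0.25, 0, -10], "twist": 0.8},
    {"claw": 4, "delta_pos": [-0.25, 0, -10], "twist": 0.8},
  ],
)

```text
clock: 20.18
tcp_pos: [0.6192, -0.0092, 0.26]
orientation: [0.004, 0.068, 0.998, -0.0]
wrist_force: [0.5, 0.2, 0.6]
finger_gap: 0.0402
```

```bash
python3 - <<'E'
from h import *
s=get_state();y=tooly(s["orientation"])[0];print(s["tcp_pos"],y,s["wrist_force"])
go([.542,-.338,.25],y,np.r_[s["tcp_pos"],y])
c=imaging.read_camera("scene")[:,:,::-1];cv2.imwrite("pics/h_sc.png",c)
# green buttons centroid
for n in("scene","top"):
    im=imaging.read_camera(n).astype(int);m=((im[:,:,1]-np.maximum(im[:,:,0],im[:,:,2]))>30).astype(np.uint8)
    k,l,st,ce=cv2.connectedComponentsWithStats(m)
    for i in range(1,k):
        if 20<st[i,4]<300:print(n,st[i].tolist(),ce[i].round(1),unproj(n,*ce[i],.065).round(4))
E
```

```text
[ 0.61920523 -0.00917756  0.26004568] 172.1522451985941 [0.45016414 0.17389635 0.59274649]
delta [  3.16 -33.63   1.  ] twist 0.0
scene [348, 105, 19, 14, 107] [356.9 111.5] [0.4688 0.4677 0.065 ]
scene [143, 202, 10, 9, 67] [147.5 205.9] [ 0.3621 -0.311   0.065 ]
scene [86, 246, 10, 10, 80] [ 90.6 250.5] [ 0.3942 -0.5107  0.065 ]
scene [165, 249, 11, 11, 95] [170. 254.] [ 0.54   -0.3396  0.065 ]
top [327, 196, 10, 9, 74] [331.2 199.9] [ 0.5413 -0.3395  0.065 ]
top [63, 219, 21, 21, 172] [ 73.2 229.1] [0.4514 0.4843 0.065 ]
top [381, 241, 8, 9, 52] [384.4 245. ] [ 0.3955 -0.5092  0.065 ]
top [319, 252, 8, 8, 54] [322.6 255.6] [ 0.3628 -0.3094  0.065 ]
```

Emit:
play_rows(
  moves=[
    {"claw": 0, "delta_pos": [0.6, -6, 0], "twist": 0},
    {"claw": 0, "delta_pos": [1.2, -12, 0], "twist": 0},
    {"claw": 0, "delta_pos": [2, -18, 0], "twist": 0},
    {"claw": 0, "delta_pos": [2.6, -24, 0], "twist": 0},
    {"claw": 0, "delta_pos": [3, -30, 0], "twist": 0},
    {"claw": 0, "delta_pos": [3.2, -33.8, 4], "twist": 0},
    {"claw": 0, "delta_pos": [3.2, -33.8, 9], "twist": 0},
    {"claw": 0, "delta_pos": [3.2, -33.8, 14], "twist": 0},
    {"claw": 0, "delta_pos": [3.2, -33.8, 16], "twist": 0},
    {"claw": 0, "delta_pos": [3.2, -33.8, 16], "twist": 0},
    {"claw": 0, "delta_pos": [3.2, -33.8, 16], "twist": 0},
  ],
)

```text
clock: 21.7
tcp_pos: [0.5394, -0.3391, 0.0955]
orientation: [-0.0, 0.068, 0.998, -0.0]
wrist_force: [-0.4, -0.5, 0.3]
finger_gap: -0.0004
```

```bash
python3 - <<'E'
from h import *
s=get_state();y=tooly(s["orientation"])[0];print(s["tcp_pos"],y,s["wrist_force"],s["finger_gap"])
go([.541,-.3395,.0615],y,np.r_[s["tcp_pos"],y])
t=imaging.read_camera("top")[:,:,::-1];c=imaging.read_camera("scene")[:,:,::-1]
def crop(im,x,y,w,h,f):
    return cv2.resize(im[y:y+h,x:x+w],None,fx=f,fy=f,interpolation=cv2.INTER_CUBIC)
cv2.imwrite("pics/i1.png",np.hstack([crop(t,205,120,133,110,3),crop(c,155,165,160,132,3)[:330,:400]]))
k=np.array([.6281,-.1689])
for yaw in(-8,-7,-6,-4,-2):
    print(yaw,*[(n,((proj(n,W((*k,np.radians(yaw)),l))-o)*3+p).round()) for n,o,p in(("scene",[155,165],[399,0]),("top",[205,120],[0,0])) for l in((.010,.192,.195),(-.002,.192,.195))])
E
```

```text
[ 0.53935584 -0.33912065  0.09551065] 172.18044518406097 [-0.40441627 -0.52976909  0.26558094] -0.00037574069414796134
delta [-0.17 -0.02  3.4 ] twist 0.0
-8 ('scene', array([836.,  81.])) ('scene', array([829.,  71.])) ('top', array([ 37., 109.])) ('top', array([ 35., 121.]))
-7 ('scene', array([834.,  78.])) ('scene', array([827.,  68.])) ('top', array([ 37., 112.])) ('top', array([ 35., 124.]))
-6 ('scene', array([832.,  75.])) ('scene', array([825.,  66.])) ('top', array([ 36., 116.])) ('top', array([ 35., 128.]))
-4 ('scene', array([828.,  70.])) ('scene', array([820.,  61.])) ('top', array([ 35., 122.])) ('top', array([ 34., 135.]))
-2 ('scene', array([824.,  64.])) ('scene', array([816.,  56.])) ('top', array([ 34., 129.])) ('top', array([ 34., 142.]))
```

View pics/i1.png

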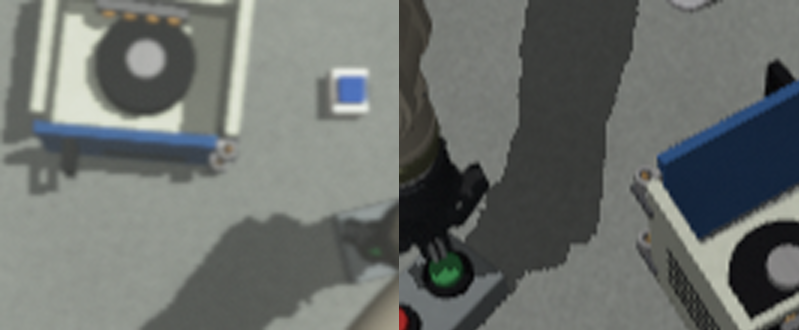

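The door is hung with both pins in their bores, but the top view suggests it may stand a few degrees open at its left end, crop (35,121). I'll measure it.

```bash
python3 - <<'E'
from h import *
im=imaging.read_camera("top").astype(int);r,g,b=im[:,:,0],im[:,:,1],im[:,:,2]
bl=(b-r)>45
roi=np.zeros_like(bl);roi[150:185,212:282]=1
m=bl&roi
cols=range(217,275,3);c=[]
for x in cols:
    v=np.where(m[:,x])[0]
    if len(v):c.append((x,v.min(),v.max()))
print(c)
# weighted profile: upper edge subpixel in blueness
up=[]
for x in range(222,268,2):
    p=(b-r)[150:180,x].astype(float);h=p.max()/2;i=np.where(p>h)[0][0];up.append((x,150+i-(p[i]-h)/(p[i]-p[i-1])))
up=np.array(up);print("upper edge fit",np.polyfit(up[:,0],up[:,1],1))
k=np.array([.6281,-.1689])
for yaw in(-7.33,-6,-4,-2):
    q=np.array([proj("top",W((*k,np.radians(yaw)),(.010,l,.195))) for l in(.03,.18)]);sl=(q[1,1]-q[0,1])/(q[1,0]-q[0,0]);print(yaw,sl,[ (round(u,1),round(q[0,1]+sl*(u-q[0,0]),2)) for u in(222,244,266)])
print(np.round(up[::11],2).tolist())
# casing front line check: left/right wall front at z .185
im0=cv2.imread("pics/top0.png").astype(int)
for x0,x1 in((216,218),(281,284)):print(im0[145:170,x0:x1+1].sum(2).mean(1).round().tolist())
E
```

```text
[(217, np.int64(160), np.int64(163)), (220, np.int64(161), np.int64(163)), (223, np.int64(161), np.int64(164)), (226, np.int64(162), np.int64(164)), (229, np.int64(162), np.int64(164)), (232, np.int64(162), np.int64(164)), (235, np.int64(162), np.int64(165)), (238, np.int64(163), np.int64(165)), (241, np.int64(163), np.int64(165)), (244, np.int64(163), np.int64(166)), (247, np.int64(163), np.int64(166)), (250, np.int64(164), np.int64(166)), (253, np.int64(164), np.int64(166)), (256, np.int64(164), np.int64(167)), (259, np.int64(164), np.int64(167)), (262, np.int64(165), np.int64(167)), (265, np.int64(164), np.int64(167)), (268, np.int64(165), np.int64(168)), (271, np.int64(165), np.int64(168)), (274, np.int64(165), np.int64(168))]
upper edge fit [8.04468670e-02 1.42850486e+02]
-7.33 0.12632913361643253 [(222, np.float64(157.65)), (244, np.float64(160.43)), (266, np.float64(163.21))]
-6 0.10291658450740675 [(222, np.float64(159.06)), (244, np.float64(161.33)), (266, np.float64(163.59))]
-4 0.06789937915525343 [(222, np.float64(161.17)), (244, np.float64(162.67)), (266, np.float64(164.16))]
-2 0.03303284634308538 [(222, np.float64(163.27)), (244, np.float64(164.0)), (266, np.float64(164.73))]
[[222.0, 160.62], [244.0, 162.52], [266.0, 163.94]]
[567.0, 584.0, 595.0, 602.0, 603.0, 606.0, 610.0, 613.0, 619.0, 627.0, 623.0, 566.0, 411.0, 304.0, 287.0, 287.0, 285.0, 285.0, 283.0, 287.0, 329.0, 408.0, 438.0, 441.0, 445.0]
[539.0, 548.0, 548.0, 552.0, 565.0, 583.0, 590.0, 592.0, 603.0, 610.0, 616.0, 615.0, 614.0, 617.0, 619.0, 615.0, 617.0, 622.0, 605.0, 528.0, 398.0, 338.0, 342.0, 353.0, 355.0]
```

Relative to the casing (−7.2°), the door at about −4.7° is roughly 2.5° open. That's inside the limit, but I'll push it fully shut for margin before the button.

```bash
python3 - <<'E'
from h import *
s=get_state();y=tooly(s["orientation"])[0];c=np.r_[s["tcp_pos"],y]
a=np.radians(-7.2);k=np.array([.6281,-.1689]);R=np.array([[np.cos(a),-np.sin(a)],[np.sin(a),np.cos(a)]])
o=k-R@[-.013,-.102];print(o)
for l in((-.09,.02,.25),(-.09,.02,.15),(-.045,.02,.15),(-.028,.02,.15)): go(W((*o,a),l),180-7.2,c)
E
```

```text
[ 0.65378148 -0.06933363]
delta [  1.43  30.23 -15.32] twist -0.62
delta [ 1.43 30.23 -5.32] twist -0.62
delta [-3.07 30.28 -5.32] twist -0.62
delta [-4.77 30.3  -5.32] twist -0.62
```

Emit:
play_rows(
  moves=[
    {"claw": 0, "delta_pos": [0, 0, -6], "twist": 0},
    {"claw": 0, "delta_pos": [0, 0, -12], "twist": 0},
    {"claw": 0, "delta_pos": [0.4, 4, -15.3], "twist": 0},
    {"claw": 0, "delta_pos": [0.8, 10, -15.3], "twist": 0},
    {"claw": 0, "delta_pos": [1.2, 16, -15.3], "twist": 0},
    {"claw": 0, "delta_pos": [1.4, 22, -15.3], "twist": 0},
    {"claw": 0, "delta_pos": [1.4, 27, -15.3], "twist": 0},
    {"claw": 0, "delta_pos": [1.4, 30.2, -14], "twist": 0},
    {"claw": 0, "delta_pos": [1.4, 30.2, -9], "twist": 0},
    {"claw": 0, "delta_pos": [1.4, 30.2, -5.3], "twist": 0},
    {"claw": 0, "delta_pos": [1.4, 30.2, -5.3], "twist": 0},
  ],
)

```text
clock: 23.22
tcp_pos: [0.5646, -0.0373, 0.1465]
orientation: [-0.002, 0.068, 0.998, 0.0]
wrist_force: [-0.6, 0.4, 0.5]
finger_gap: 0.0
```

Emit:
play_rows(
  moves=[
    {"claw": 0, "delta_pos": [-2, 0, 0], "twist": 0},
    {"claw": 0, "delta_pos": [-4, 0, 0], "twist": 0},
    {"claw": 0, "delta_pos": [-4.8, 0, 0], "twist": 0},
    {"claw": 0, "delta_pos": [-5.4, 0, 0], "twist": 0},
    {"claw": 0, "delta_pos": [-5.8, 0, 0], "twist": 0},
    {"claw": 0, "delta_pos": [-5.8, 0, 0], "twist": 0},
  ],
)

```text
clock: 23.98
tcp_pos: [0.6239, -0.0459, 0.1484]
orientation: [-0.0, 0.068, 0.998, -0.0]
wrist_force: [-0.1, -0.7, 1.1]
finger_gap: -0.0002
```

Emit:
play_rows(
  moves=[
    {"claw": 0, "delta_pos": [-0.2, 0, 0], "twist": 0},
    {"claw": 0, "delta_pos": [-0.4, 0, 0], "twist": 0},
    {"claw": 0, "delta_pos": [-0.6, 0, 0], "twist": 0},
    {"claw": 0, "delta_pos": [-0.6, 0, 0], "twist": 0},
  ],
)

```text
clock: 24.48
tcp_pos: [0.63, -0.0467, 0.1482]
orientation: [-0.0, 0.068, 0.998, -0.0]
wrist_force: [-0.9, -0.4, 0.1]
finger_gap: 0.0003
```

```bash
cat > yaw.py <<'E'
from h import *
print(get_state()["wrist_force"])
im=imaging.read_camera("top").astype(int);d=im[:,:,2]-im[:,:,0];up=[]
for x in list(range(218,236,2))+list(range(254,272,2)):
    p=d[150:180,x].astype(float);h=p.max()/2
    if p.max()<45: continue
    i=np.where(p>h)[0][0];up.append((x,150+i-(p[i]-h)/(p[i]-p[i-1])))
up=np.array(up);print(len(up),np.polyfit(up[:,0],up[:,1],1),up.round(1)[:3].tolist())
E
python3 yaw.py
```

```text
[-0.94005542 -0.42232557  0.06459262]
4 [1.08050768e-01 1.34473535e+02] [[264.0, 163.0], [266.0, 163.2], [268.0, 163.5]]
```

Emit:
play_rows(
  moves=[
    {"claw": 0, "delta_pos": [-0.15, 0, 0], "twist": 0},
    {"claw": 0, "delta_pos": [-0.3, 0, 0], "twist": 0},
    {"claw": 0, "delta_pos": [-0.3, 0, 0], "twist": 0},
  ],
)

```text
clock: 24.9
tcp_pos: [0.6307, -0.0467, 0.1478]
orientation: [-0.002, 0.068, 0.998, 0.0]
wrist_force: [-7.6, 1.1, 2.9]
finger_gap: -0.0003
```

The stop was reached at 7.6 N. I'll back off, rise and return over the green button.

Emit:
play_rows(
  moves=[
    {"claw": 0, "delta_pos": [0.5, 0, 0], "twist": 0},
    {"claw": 0, "delta_pos": [3, 0, 0], "twist": 0},
    {"claw": 0, "delta_pos": [6, 0, 0], "twist": 0},
    {"claw": 0, "delta_pos": [6.5, 0, -5], "twist": 0},
    {"claw": 0, "delta_pos": [6.5, -3, -8], "twist": 0},
    {"claw": 0, "delta_pos": [6.3, -9, -8], "twist": 0},
    {"claw": 0, "delta_pos": [6, -15, -8], "twist": 0},
    {"claw": 0, "delta_pos": [5.5, -21, -8], "twist": 0},
    {"claw": 0, "delta_pos": [5, -27, -8], "twist": 0},
    {"claw": 0, "delta_pos": [5, -30.2, -5], "twist": 0},
    {"claw": 0, "delta_pos": [5, -30.2, 0], "twist": 0},
    {"claw": 0, "delta_pos": [5, -30.2, 0], "twist": 0},
  ],
)

```text
clock: 26.4
tcp_pos: [0.5395, -0.3381, 0.144]
orientation: [-0.003, 0.069, 0.998, 0.002]
wrist_force: [-0.3, 0.4, -0.1]
finger_gap: 0.0002
```

```bash
python3 yaw.py; python3 - <<'E'
from h import *
s=get_state();y=tooly(s["orientation"])[0];print(s["tcp_pos"],y)
go([.541,-.3395,.085],y,np.r_[s["tcp_pos"],y])
E
```

```text
[-0.25371049  0.44208884 -0.13506707]
18 [1.25595544e-01 1.29599929e+02] [[218.0, 157.0], [220.0, 156.8], [222.0, 157.4]]
[ 0.54118794 -0.33876602  0.14712013] 172.1643375033229
delta [ 0.01 -0.08  6.21] twist 0.0
```

Emit:
play_rows(
  moves=[
    {"claw": 0, "delta_pos": [0, 0, 4], "twist": 0},
    {"claw": 0, "delta_pos": [0, 0, 6.5], "twist": 0},
    {"claw": 0, "delta_pos": [0, 0, 7.5], "twist": 0},
    {"claw": 0, "delta_pos": [0, 0, 8.2], "twist": 0},
    {"claw": 0, "delta_pos": [0, 0, 8.6], "twist": 0},
    {"claw": 0, "delta_pos": [0, 0, 8.6], "twist": 0},
    {"claw": 0, "delta_pos": [0, 0, 8.6], "twist": 0},
  ],
)

```text
clock: 27.32
tcp_pos: [0.5434, -0.3401, 0.0637]
orientation: [0.001, 0.068, 0.998, -0.001]
wrist_force: [2.1, 0.4, 4.3]
finger_gap: 0.0001
```

Emit:
play_rows(
  moves=[
    {"claw": 0, "delta_pos": [0, 0, 0.2], "twist": 0},
    {"claw": 0, "delta_pos": [0, 0, 0.4], "twist": 0},
    {"claw": 0, "delta_pos": [0, 0, 0.4], "twist": 0},
    {"claw": 0, "delta_pos": [0, 0, 0.4], "twist": 0},
  ],
)

```text
clock: 27.82
tcp_pos: [0.5434, -0.3401, 0.0609]
orientation: [0.002, 0.068, 0.998, -0.001]
wrist_force: [0.0, 3.9, 14.8]
finger_gap: -0.0001
```

Emit:
play_rows(
  moves=[
    {"claw": 0, "delta_pos": [0, 0, 0.1], "twist": 0},
    {"claw": 0, "delta_pos": [0, 0, 0.1], "twist": 0},
  ],
)

```text
clock: 28.08
tcp_pos: [0.5435, -0.3402, 0.0608]
orientation: [0.002, 0.068, 0.998, -0.001]
wrist_force: [-0.9, 4.5, 20.1]
finger_gap: -0.0002
```

Emit:
play_rows(
  moves=[
    {"claw": 0, "delta_pos": [0, 0, -2], "twist": 0},
    {"claw": 0, "delta_pos": [0, 0, -6], "twist": 0},
    {"claw": 0, "delta_pos": [0, 0, -12], "twist": 0},
    {"claw": 0, "delta_pos": [0, 0, -15], "twist": 0},
    {"claw": 0, "delta_pos": [0, 0, -15], "twist": 0},
    {"claw": 0, "delta_pos": [0, 0, -15], "twist": 0},
  ],
)

```text
clock: 28.82
tcp_pos: [0.5413, -0.3392, 0.2057]
orientation: [-0.001, 0.068, 0.998, 0.001]
wrist_force: [-0.5, -0.3, 0.5]
finger_gap: -0.0002
```

```bash
python3 yaw.py; python3 - <<'E'
from h import *
s=get_state();print(s["clock"],s["tcp_pos"],s["wrist_force"])
# compare pins/knuckle area & green with pre-press images
im=imaging.read_camera("scene").astype(int);x=(im[215:260,225:250,0]-im[215:260,225:250,2])>25
print(np.argwhere(x)[:, ::-1].tolist())
env.hand_in()
E
```

```text
[-0.47316259 -0.33495066  0.52592919]
18 [1.25622483e-01 1.29597787e+02] [[218.0, 157.0], [220.0, 156.8], [222.0, 157.4]]
28.875 [ 0.54114403 -0.33892906  0.20518047] [-0.12343499  0.23283871 -0.52561894]
[[11, 7], [11, 8], [12, 8], [11, 9], [12, 9], [13, 28], [12, 29], [13, 29], [13, 30]]
the job is handed in; nothing more can be done
```

The blue door is hung on both pins and shut, the green button has been pressed and released, and the job was handed in at about 29 s. No verdict is reported on hand-in.

- **Hanging:** I lifted the door out of the rack and lowered it onto both pins. The camera showed brass inside both knuckle bores, and the wrist load fell to zero as the door seated.
- **Swing:** I pinched the handle and opened the door to about 80°, then closed it. A picture at the open position showed both pins still in their knuckles.
- **Shutting:** The first closing left the door about 2.5° open, within the limit. I pushed it to its stop with closed fingers, at about 8 N.
- **Green button:** I pressed it until it bottomed, about 6 mm down at 20 N, then raised the tool clear.

**Last checks:** The door measured about −7.3°, against −7.2° for the casing, before and after the button press. Pin colour still showed in both bores, and the wrist force was close to zero. I did not measure the button's return or the positions of the other bench objects at the end.

**Disagreement:** On the first approach the door lightly touched the casing at about 2 N. The two cameras also differed by 2–3 mm on the knuckle position there, so I moved the door back 2 mm before lowering it.

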